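# Draw the bottom blank from the magazine

### The job

Pull the bottom wooden blank sideways out of the stack magazine through its slot, so that the blanks above settle down inside the magazine and stay there. Lay the blank flat on the floor of the shallow open tray, without dropping it, and let go.

Things in the scene. Friction and masses are not known exactly. Their poses are not given: they have to be found in the camera images.
- blank_bottom: Blank to take: dark hardwood slat 150 x 40 x 20 mm (x, y, z), 90-180 g, lowest of three alike in the magazine. Origin: centre of its underside; x along its length, z up. It lies on the deck, 25 mm above the table; its -x end sticks out of the exit slot by 40-50 mm, with free air below and beside it. Pull it level along its own -x: clear after 110 mm. It drags with up to 7 N.
- blank_next: Second blank, same size and axes, stays in the magazine: a fixed plywood rack centred under this origin (underside's centre, 45 mm above the table), 166 mm long along the blanks, 60 wide, 95 high, with a 25 mm deck. Over the exit (-x) a gate ends 28 mm above the deck: just one blank passes, 2 mm free each side. This one drops 20 mm once the bottom blank is out.
- blank_top: Third, uppermost blank, same size and axes, lying on the second one in the magazine; its origin (centre of its underside) is 65 mm above the table at the start. It too comes down by 20 mm and stays in the magazine.
- tray: Shallow pale wooden tray, fixed, to lay the blank in: 124 x 212 x 18 mm (x, y, z), walls and floor 6 mm, so inside 112 x 200, 12 deep. Origin: centre of its underside. The blank goes lengthwise: its x along the tray's y, either way round. Beside it, on its +x or -x side, stands another box, which is not the tray: dark, 110 x 190 mm, 45 mm deep, divided, with small metal fittings in it.
There are look-alikes about, which are no part of the job. Leave any yellow look-alike of the blank_next alone. What is shaped like the blank_bottom but red is not meant.

How it is judged:
By the outcome, as a careful person would: the job done as asked, in the order asked, and still so for the second after the job is handed in, with the robot touching nothing.
It also fails if it takes over 38 s, if anything falls off the work surface, if the arm or the gripper's body presses on something with over 40 N, if the wrist force passes 120 N, or if a joint passes its speed limit or range.

### The arm

A 6-joint arm with a two-finger parallel gripper is mounted at the origin on the work surface. World frame = base frame: x ahead of the robot, y to its left, z up, the work surface at z = 0. Lengths are in mm, angles in rad, forces in N, time in s.
With the tool pointing down it reaches from about 300 to 750 mm from the base axis. Payload 8.5 kg.
Tool frame: the origin (TCP) lies at the very end of the fingers, on their centre line; the grasp point (between the pads) lies 19 mm behind it; z points along the fingers, y is the direction in which the jaws open and shut (so a half turn about z gives the same grasp; the last joint's range is limited). The gripper opens to 88 mm and grips with 3 to 60 N. Pads are 18 mm wide; open, the fingers measure 123 mm over their backs; the gripper's body (75 mm by 187 mm) begins 45 mm behind the grasp point.
Start: joints at [0.914, 0.381, 1.297, -0, 1.464, -0.215], TCP at [235.151, 497.176, 238.748] pointing down, gripper open.
Joint ranges: [-3.11, 3.11], [-0.89, 2.33], [0.22, 2.48], [-1.42, 4.56], [0.17, 2.85], [-2.88, 2.88]. Speed limits (rad/s): [2.39, 2.39, 3.14, 3.14, 3.14, 3.14].

### API

Orientations are given as a unit quaternion [w, x, y, z].
In Python, from station import monitor, viewer, ticket gives the robot as it stands.
- The arm moves only by the tool play_rows, never from a script. Its argument "motion" is a list of rows, each an object with "delta_pos": the shift along the tool's x, y, z normalised to -1 to 1, where 1 is 25 mm, a list of three; "rotation": the turn, a rotation vector about the tool's x, y, z normalised to -1 to 1, where 1 is 8 degrees, a list of three. In form: [{"delta_pos": [tx, ty, tz], "rotation": [wx, wy, wz]}, ...]. A call has 1 to 8 rows; each row shifts and turns the commanded pose from where the row before left it, along the tool's axes as they then stand; what a row does not reach is not made up. A row lasts 1/10 s, in which the tool goes at most 50 mm and 8.59 degrees, less where a joint would pass 70% of its speed; a pose out of reach is approached as far as the arm can. A call with a number of a shift or a turn outside -1 to 1 is refused whole. A call with a gripper value outside its range is refused whole. "gripper" is the opening, from -1 (shut) to 1 (fully open), set as the call begins (left out, the last holds). The fingers move at their own pace and stop on an object; "force" is the grip in N (left out, the last holds). Time passes only in rows, so rows that do not move let the fingers close. It gives the time, the measured TCP pose, the force and the opening at its end, in the units of the state.
- monitor.get_state(): the state, without advancing time (a new reading comes with each control period).
- viewer.get_image(name): name is "scene" or "top"; returns a dict with "pixels" (400x640x3 uint8, red, green, blue), "fx", "fy", "cx", "cy" (pixels), "R" (3x3) and "t" (3): a world point X has camera coordinates R X + t. Camera axes: x right, y down, z forward; pixel columns grow to the right and rows downward; lengths in mm; the calibration is good to about 2 mm. A picture is of the moment at which its call begins. There is no depth.
- ticket.close_job(): hands the job in, once; it reports no verdict.
The state is a dict: "t": time; "qpos": joint angles; "qd": joint speeds; "joint_efforts": joint torques, N m; "position": TCP position; "ee_rot": TCP orientation; "ft_force": force on the tool from outside, world axes, zero at the start; "ft_torque": the same for the moment, N m; "finger_gap": finger opening in mm.
Only numpy, scipy, OpenCV 4.12 (cv2) and the standard library are available. Lean on these libraries where they do the work, as an engineer would, in place of code of your own. Each camera call takes 0.05 s, during which the arm holds its last target.

## Working session

There is one attempt and no reset: what is moved stays moved. The work goes in short steps, Python scripts to look and compute and a tool call to move; the robot and the scene stay as the last step left them, time stands still between calls to the robot, and variables do not carry over. Pictures are saved under pics/ and viewed, and the job is handed in when it is done.

Besides the shell and the picture viewer there is one more tool, called after "Emit:" in YAML: its name, and indented under it one key for each argument. play_rows: Moves the arm, as the interface text tells. Its arguments: {"type":"object","properties":{"motion":{"type":"array","items":{"type":"object","properties":{"delta_pos":{"type":"array","items":{"type":"number","minimum":-1,"maximum":1}},"rotation":{"type":"array","items":{"type":"number","minimum":-1,"maximum":1}}}}},"gripper":{"type":"number"},"force":{"type":"number"}},"required":["motion"]}

```bash
mkdir -p pics; cat > h.py <<'E'
import numpy as np, cv2
from station import monitor, viewer, ticket
def snap(name,fn):
    d=viewer.get_image(name); cv2.imwrite('pics/'+fn,cv2.cvtColor(d['pixels'],cv2.COLOR_RGB2BGR))
    np.savez('pics/'+fn[:-4]+'.npz',**{k:np.array(v) for k,v in d.items()})
    return d
def unproj(d,u,v,z):
    R=np.array(d['R']);t=np.array(d['t']).ravel()
    ray=R.T@np.array([(u-d['cx'])/d['fx'],(v-d['cy'])/d['fy'],1]);c=-R.T@t
    return c+ray*(z-c[2])/ray[2]
def proj(d,X):
    p=np.asarray(X,float)@np.array(d['R']).T+np.array(d['t']).ravel()
    return np.c_[d['fx']*p[:,0]/p[:,2]+d['cx'],d['fy']*p[:,1]/p[:,2]+d['cy']]
E
python3 - <<'E'
from h import *
for n in('scene','top'):
    d=snap(n,n+'0.png'); print(n,d['fx'],d['cx'],d['cy'],np.round(d['R'],3).tolist(),np.round(d['t'],1).tolist())
print(monitor.get_state())
E
```

```text
scene 437.4995151932512 315.3222034075581 193.5632850007355 [[-0.618, 0.786, 0.004], [0.675, 0.533, -0.51], [-0.403, -0.313, -0.86]] [346.5, -352.9, 1116.4]
top 409.4112008921299 317.9247375710779 195.37169392533912 [[0.027, -0.999, 0.023], [-0.994, -0.029, -0.105], [0.106, -0.02, -0.994]] [-2.1, 529.9, 785.8]
{'t': 0.1, 'qpos': array([ 9.13727138e-01,  3.81136900e-01,  1.29811523e+00, -2.31735537e-05,
        1.46358704e+00, -2.15317992e-01]), 'qd': array([ 0.00135447, -0.00042527, -0.00066403,  0.00047705,  0.00051067,
       -0.00028732]), 'joint_efforts': array([ 4.06344800e-03, -4.38652289e+01, -2.24911559e+01,  7.14681158e-02,
        3.42037145e-02, -9.07297226e-05]), 'position': array([235.00929949, 497.00687834, 238.21858528]), 'ee_rot': array([-2.52880925e-04,  2.19082774e-01,  9.75706077e-01, -5.69766881e-04]), 'ft_force': array([-0.06519301, -0.71072622, -0.61084583]), 'ft_torque': array([-0.00781331,  0.02252242,  0.01008314]), 'finger_gap': 88.35988370431181}
```

View pics/scene0.png

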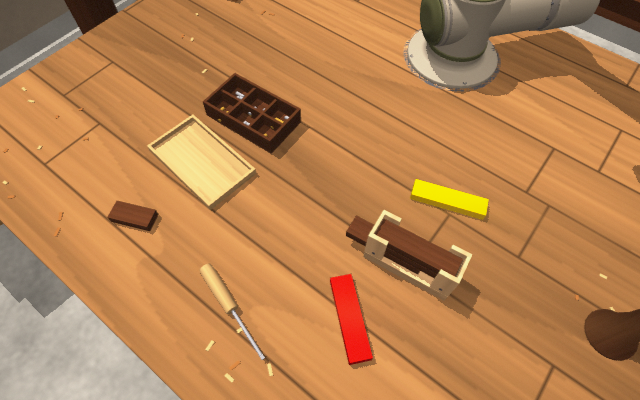

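View pics/top0.png

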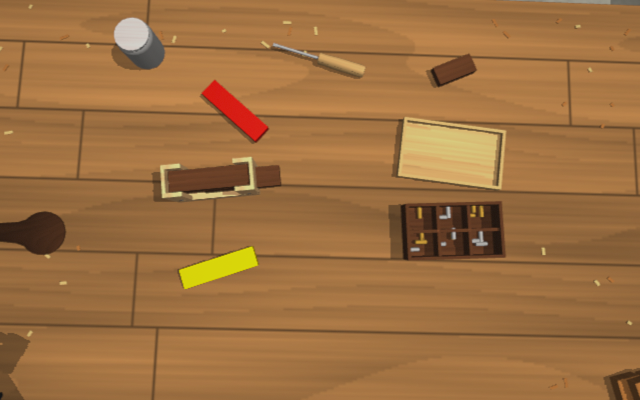

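The bottom blank sticks out to the right in the top view, at about (268,177), and the magazine spans (162–255, 158–200). The tray is at (450,153), with the dark box below it at (453,231). I'll zoom in to find the corners.

```bash
python3 - <<'E'
import cv2
a=cv2.imread('pics/top0.png');s=cv2.imread('pics/scene0.png')
def c(im,x,y,w,h,k,fn): cv2.imwrite('pics/'+fn,cv2.resize(im[y:y+h,x:x+w],None,fx=k,fy=k,interpolation=cv2.INTER_CUBIC))
c(a,150,140,140,75,5.5,'m_top.png'); c(a,385,105,130,90,6,'t_top.png'); c(s,335,200,145,100,5.5,'m_sc.png'); c(s,140,105,125,110,5,'t_sc.png')
E
```

```text
(no output)
```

View pics/m_top.png

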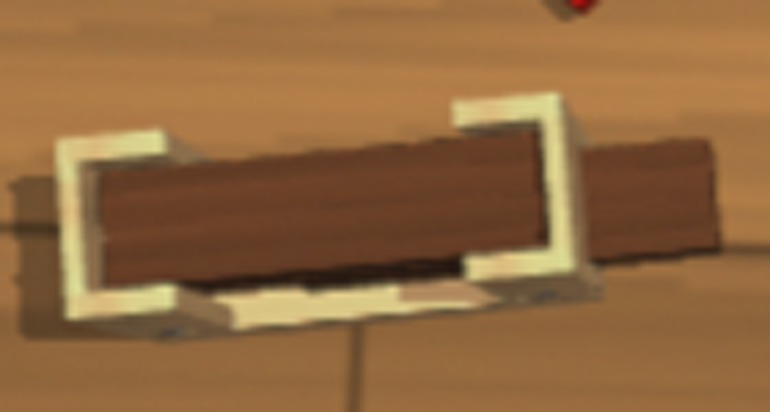

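View pics/t_top.png

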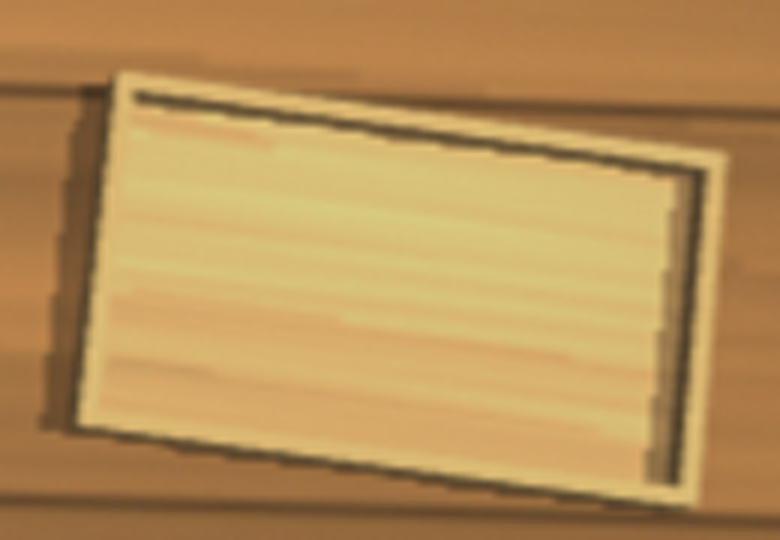

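View pics/m_sc.png

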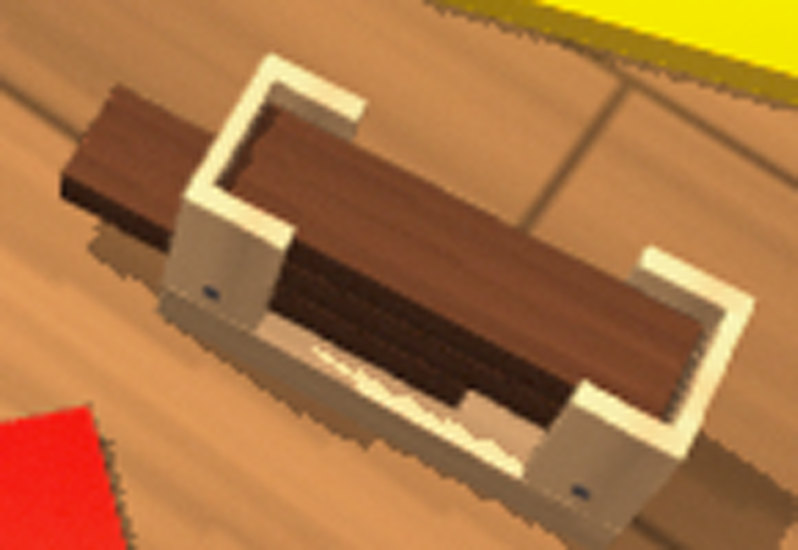

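View pics/t_sc.png

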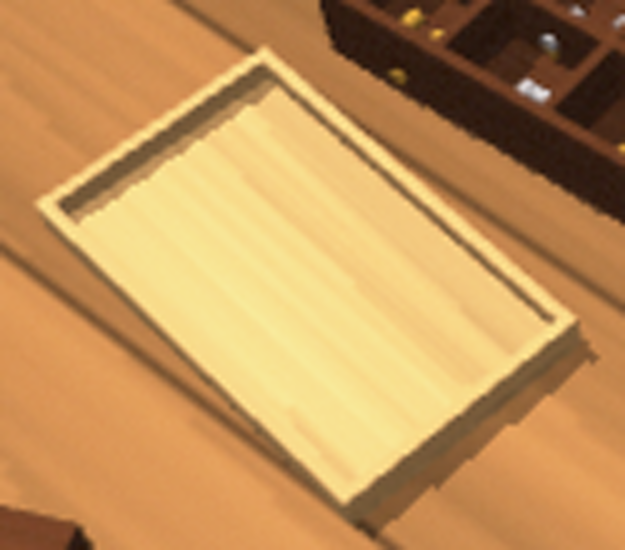

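```bash
cat > fit.py <<'E'
from h import *
from scipy.optimize import least_squares
T=dict(np.load('pics/top0.npz'));S=dict(np.load('pics/scene0.npz'))
def px(l,k,o): return (np.array(l,float)+.5)/k-.5+np.array(o)
def fit(Lx,Ly,z,pt,ps,x0):
    c=np.array([[1,1],[1,-1],[-1,-1],[-1,1]])*[Lx/2,Ly/2]
    def P(q):
        a=q[2];R=np.array([[np.cos(a),-np.sin(a)],[np.sin(a),np.cos(a)]])
        return np.c_[c@R.T+q[:2],np.full(4,z)]
    for nm,w in(('both',(1,1)),('top',(1,0)),('sc',(0,1))):
        f=lambda q:np.r_[(w[0]*(proj(T,P(q))-pt)).ravel(),(w[1]*(proj(S,P(q))-ps)).ravel()]
        r=least_squares(f,x0);print(nm,np.round(r.x,3),'rms',np.sqrt(np.mean(r.fun**2)).round(2))
# rack: x axis away from exit: +x end = world +y
a=[(58,140),(67,318),(583,270),(558,93)];b=[(755,300),(683,457),(187,192),(270,55)]
tp=px(a,5.5,(150,140));sp=px(b,5.5,(335,200))
for p,q in zip(tp,sp): print(unproj(T,*p,95).round(1),unproj(S,*q,95).round(1))
E
python3 - <<'E'
from fit import *
for p in px([(714,140),(720,248)],5.5,(150,140)): print('end top',unproj(T,*p,45).round(1))
for p in px([(118,87),(63,177)],5.5,(335,200)): print('end sc',unproj(S,*p,45).round(1))
print('end sc bot',unproj(S,*px([(63,199)],5.5,(335,200))[0],25).round(1))
print('tray')
for p in px([(118,72),(727,155),(695,507),(77,427)],6,(385,105)): print(unproj(T,*p,18).round(1))
for p in px([(265,47),(38,203),(345,505),(578,322)],5,(140,105)): print(unproj(S,*p,18).round(1))
E
```

```text
[569.7 302.8  95. ] [511.4 296.1  95. ]
[510.6 295.9  95. ] [569.4 303.   95. ]
[531.5 127.8  95. ] [589.2 138.9  95. ]
[590.7 138.6  95. ] [532.2 132.2  95. ]
end top [585.3  90.   45. ]
end top [546.7  86.4  45. ]
end sc [548.2  88.3  45. ]
end sc [587.7  93.7  45. ]
end sc bot [585.9  94.   25. ]
tray
[ 699.4 -161.2   18. ]
[ 677.1 -372.3   18. ]
[ 554.5 -358.6   18. ]
[ 575.5 -147.9   18. ]
[ 553.4 -359.2   18. ]
[ 675.4 -371.8   18. ]
[ 699.  -161.1   18. ]
[ 576.7 -147.3   18. ]
```

Both cameras agree to within about 2 mm. The rack centre is (550.6,217.4) with its x axis at yaw 97.2°, and the blank's end is about 128.5 mm out. The tray centre is (626.4,-259.9) with its y axis at yaw 83.9°. The tool will lean 10° outward so that the gripper body clears the 95 mm rack. I'll grip shallow, because the tray floor is low.

```bash
cat > plan.py <<'E'
from h import *
from scipy.spatial.transform import Rotation as Ro
import sys,json
def Rt(yaw,tilt=10):  # yaw deg of blank +x ; tool x along it, z down, lean back
    a=np.radians(yaw);x=np.array([np.cos(a),np.sin(a),0]);z=np.array([0,0,-1.]);y=np.cross(z,x)
    return Ro.from_matrix(np.c_[x,y,z])*Ro.from_rotvec([0,np.radians(tilt),0])
def cur():
    s=monitor.get_state();q=s['ee_rot'];return np.array(s['position']),Ro.from_quat([q[1],q[2],q[3],q[0]]),s
def plan(pos,R,vmax=22,amax=7.5,n=None):
    p,r,s=cur();d=np.array(pos)-p;rv=(r.inv()*R).as_rotvec(degrees=True)
    if n is None: n=max(1,int(np.ceil(max(np.linalg.norm(d)/vmax,np.linalg.norm(rv)/amax))))
    rows=[];c=r
    for i in range(n):
        rows.append((np.round(c.inv().apply(d/n)/25,2).tolist(),np.round(rv/n/8,2).tolist())); c=c*Ro.from_rotvec(rv/n,degrees=True)
    print('t',round(s['t'],2),'p',p.round(1),'d',d.round(1),'rv',rv.round(1),'n',n,'F',s['ft_force'].round(1),'gap',round(s['finger_gap'],1))
    for a in rows: print(a)
E
python3 - <<'E'
from plan import *
plan([565,103.3,170],Rt(97.2))
E
```

```text
t 0.1 p [235.  497.  238.2] d [ 330.  -393.7  -68.2] rv [-5.1  9.2 57.3] n 24 F [-0.1 -0.7 -0.6] gap 88.4
([-0.78, -0.36, 0.11], [-0.03, 0.05, 0.3])
([-0.79, -0.33, 0.11], [-0.03, 0.05, 0.3])
([-0.81, -0.29, 0.1], [-0.03, 0.05, 0.3])
([-0.82, -0.26, 0.09], [-0.03, 0.05, 0.3])
([-0.83, -0.23, 0.09], [-0.03, 0.05, 0.3])
([-0.84, -0.19, 0.08], [-0.03, 0.05, 0.3])
([-0.85, -0.16, 0.08], [-0.03, 0.05, 0.3])
([-0.85, -0.12, 0.07], [-0.03, 0.05, 0.3])
([-0.86, -0.09, 0.06], [-0.03, 0.05, 0.3])
([-0.86, -0.05, 0.06], [-0.03, 0.05, 0.3])
([-0.86, -0.01, 0.05], [-0.03, 0.05, 0.3])
([-0.86, 0.02, 0.05], [-0.03, 0.05, 0.3])
([-0.86, 0.06, 0.04], [-0.03, 0.05, 0.3])
([-0.86, 0.09, 0.03], [-0.03, 0.05, 0.3])
([-0.85, 0.13, 0.03], [-0.03, 0.05, 0.3])
([-0.85, 0.16, 0.02], [-0.03, 0.05, 0.3])
([-0.84, 0.2, 0.02], [-0.03, 0.05, 0.3])
([-0.83, 0.23, 0.01], [-0.03, 0.05, 0.3])
([-0.82, 0.27, 0.01], [-0.03, 0.05, 0.3])
([-0.81, 0.3, 0.01], [-0.03, 0.05, 0.3])
([-0.8, 0.34, 0.0], [-0.03, 0.05, 0.3])
([-0.78, 0.37, -0.0], [-0.03, 0.05, 0.3])
([-0.76, 0.4, -0.01], [-0.03, 0.05, 0.3])
([-0.75, 0.43, -0.01], [-0.03, 0.05, 0.3])
```

Emit:
play_rows:
  motion:
    - {"delta_pos":[-0.78,-0.36,0.11],"rotation":[-0.03,0.05,0.3]}
    - {"delta_pos":[-0.79,-0.33,0.11],"rotation":[-0.03,0.05,0.3]}
    - {"delta_pos":[-0.81,-0.29,0.1],"rotation":[-0.03,0.05,0.3]}
    - {"delta_pos":[-0.82,-0.26,0.09],"rotation":[-0.03,0.05,0.3]}
    - {"delta_pos":[-0.83,-0.23,0.09],"rotation":[-0.03,0.05,0.3]}
    - {"delta_pos":[-0.84,-0.19,0.08],"rotation":[-0.03,0.05,0.3]}
    - {"delta_pos":[-0.85,-0.16,0.08],"rotation":[-0.03,0.05,0.3]}
    - {"delta_pos":[-0.85,-0.12,0.07],"rotation":[-0.03,0.05,0.3]}
  gripper: 1
  force: 45

```text
t: 0.9
position: [345.4, 364.7, 215.3]
ee_rot: [-0.024, 0.379, 0.925, 0.022]
ft_force: [-0.2, 1.0, 0.4]
finger_gap: 88.2
```

Emit:
play_rows:
  motion:
    - {"delta_pos":[-0.86,-0.09,0.06],"rotation":[-0.03,0.05,0.3]}
    - {"delta_pos":[-0.86,-0.05,0.06],"rotation":[-0.03,0.05,0.3]}
    - {"delta_pos":[-0.86,-0.01,0.05],"rotation":[-0.03,0.05,0.3]}
    - {"delta_pos":[-0.86,0.02,0.05],"rotation":[-0.03,0.05,0.3]}
    - {"delta_pos":[-0.86,0.06,0.04],"rotation":[-0.03,0.05,0.3]}
    - {"delta_pos":[-0.86,0.09,0.03],"rotation":[-0.03,0.05,0.3]}
    - {"delta_pos":[-0.85,0.13,0.03],"rotation":[-0.03,0.05,0.3]}
    - {"delta_pos":[-0.85,0.16,0.02],"rotation":[-0.03,0.05,0.3]}

```text
t: 1.7
position: [455.0, 233.4, 191.9]
ee_rot: [-0.047, 0.528, 0.847, 0.044]
ft_force: [-0.2, 0.7, -0.2]
finger_gap: 87.9
```

Emit:
play_rows:
  motion:
    - {"delta_pos":[-0.84,0.2,0.02],"rotation":[-0.03,0.05,0.3]}
    - {"delta_pos":[-0.83,0.23,0.01],"rotation":[-0.03,0.05,0.3]}
    - {"delta_pos":[-0.82,0.27,0.01],"rotation":[-0.03,0.05,0.3]}
    - {"delta_pos":[-0.81,0.3,0.01],"rotation":[-0.03,0.05,0.3]}
    - {"delta_pos":[-0.8,0.34,0],"rotation":[-0.03,0.05,0.3]}
    - {"delta_pos":[-0.78,0.37,0],"rotation":[-0.03,0.05,0.3]}
    - {"delta_pos":[-0.76,0.4,-0.01],"rotation":[-0.03,0.05,0.3]}
    - {"delta_pos":[-0.75,0.43,-0.01],"rotation":[-0.03,0.05,0.3]}

```text
t: 2.5
position: [564.4, 101.9, 168.0]
ee_rot: [-0.068, 0.661, 0.745, 0.064]
ft_force: [-0.3, -1.0, -0.1]
finger_gap: 88.2
```

```bash
python3 - <<'E'
from plan import *
plan([565,103.3,75],Rt(97.2))
E
```

```text
t 2.5 p [564.4 101.9 168. ] d [  0.6   1.4 -93. ] rv [ 0.4 -0.7 -0.4] n 5 F [-0.3 -1.  -0.1] gap 88.2
([-0.13, 0.0, 0.73], [0.01, -0.02, -0.01])
([-0.13, 0.0, 0.73], [0.01, -0.02, -0.01])
([-0.12, 0.0, 0.73], [0.01, -0.02, -0.01])
([-0.12, 0.0, 0.73], [0.01, -0.02, -0.01])
([-0.12, 0.01, 0.73], [0.01, -0.02, -0.01])
```

Emit:
play_rows:
  motion:
    - {"delta_pos":[-0.13,0,0.73],"rotation":[0.01,-0.02,-0.01]}
    - {"delta_pos":[-0.13,0,0.73],"rotation":[0.01,-0.02,-0.01]}
    - {"delta_pos":[-0.12,0,0.73],"rotation":[0.01,-0.02,-0.01]}
    - {"delta_pos":[-0.12,0,0.73],"rotation":[0.01,-0.02,-0.01]}
    - {"delta_pos":[-0.12,0.01,0.73],"rotation":[0.01,-0.02,-0.01]}
    - {"delta_pos":[0,0,0],"rotation":[0,0,0]}

```text
t: 3.1
position: [563.3, 104.1, 73.7]
ee_rot: [-0.067, 0.658, 0.748, 0.056]
ft_force: [0.9, 0.3, -0.2]
finger_gap: 88.0
```

```bash
python3 - <<'E'
from plan import *
plan([565,103.3,28.5],Rt(97.2),vmax=12)
snap('scene','s1.png');snap('top','t1.png')
s=cv2.imread('pics/s1.png')[170:300,300:490];t=cv2.imread('pics/t1.png')[100:220,150:330]
cv2.imwrite('pics/c1.png',np.vstack([cv2.resize(s,(440,300)),cv2.resize(t,(440,293))]))
E
```

```text
t 3.1 p [563.3 104.1  73.7] d [  1.7  -0.8 -45.2] rv [-0.2  0.   0.1] n 4 F [ 0.9  0.3 -0.2] gap 88.0
([-0.09, 0.02, 0.44], [-0.01, 0.0, 0.0])
([-0.09, 0.02, 0.44], [-0.01, 0.0, 0.0])
([-0.09, 0.02, 0.44], [-0.01, 0.0, 0.0])
([-0.09, 0.02, 0.44], [-0.01, 0.0, 0.0])
```

View pics/c1.png

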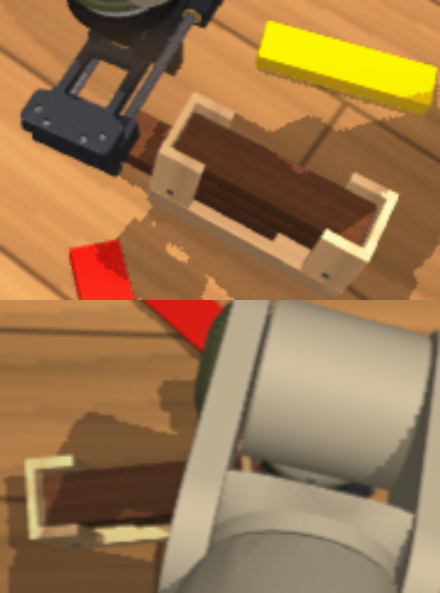

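The scene view shows the near finger beside the protruding end at about (115,140) in the crop, with the body clear of the rack. Next I descend.

Emit:
play_rows:
  motion:
    - {"delta_pos":[-0.09,0.02,0.44],"rotation":[0,0,0]}
    - {"delta_pos":[-0.09,0.02,0.44],"rotation":[0,0,0]}
    - {"delta_pos":[-0.09,0.02,0.44],"rotation":[0,0,0]}
    - {"delta_pos":[-0.09,0.02,0.44],"rotation":[0,0,0]}
    - {"delta_pos":[0,0,0],"rotation":[0,0,0]}

```text
t: 3.7
position: [566.0, 102.9, 29.3]
ee_rot: [-0.066, 0.658, 0.748, 0.057]
ft_force: [0.5, 0.4, -0.0]
finger_gap: 88.1
```

```bash
python3 - <<'E'
from plan import *
plan([565,103.3,28.5],Rt(97.2),vmax=12)
for i in range(2):
    snap('scene',f's2{i}.png');p,r,s=cur();print(p.round(2))
cv2.imwrite('pics/c2.png',cv2.resize(cv2.imread('pics/s20.png')[170:300,300:490],None,fx=4,fy=4,interpolation=cv2.INTER_CUBIC))
E
```

```text
t 3.7 p [566.  102.9  29.3] d [-1.   0.4 -0.8] rv [-0.1  0.   0.1] n 1 F [ 0.5  0.4 -0. ] gap 88.1
([0.01, -0.04, 0.03], [-0.02, 0.01, 0.01])
[566.4  102.94  30.15]
[566.76 102.94  30.81]
```

View pics/c2.png

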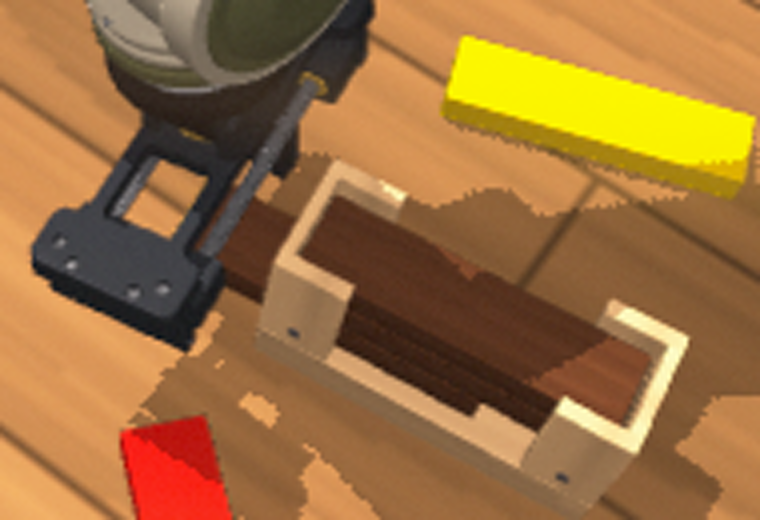

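Emit:
play_rows:
  motion:
    - {"delta_pos":[0.0,-0.05,0.06],"rotation":[0,0,0]}
    - {"delta_pos":[0,0,0],"rotation":[0,0,0]}
    - {"delta_pos":[0,0,0],"rotation":[0,0,0]}
    - {"delta_pos":[0,0,0],"rotation":[0,0,0]}
  gripper: 0.0

```text
t: 4.2
position: [565.6, 103.1, 29.8]
ee_rot: [-0.064, 0.658, 0.748, 0.058]
ft_force: [0.5, -1.0, 0.4]
finger_gap: 57.9
```

Emit:
play_rows:
  motion:
    - {"delta_pos":[0,0,0],"rotation":[0,0,0]}
    - {"delta_pos":[0,0,0],"rotation":[0,0,0]}
    - {"delta_pos":[0,0,0],"rotation":[0,0,0]}
    - {"delta_pos":[0,0,0],"rotation":[0,0,0]}
  gripper: -1
  force: 10

```text
t: 4.6
position: [565.4, 103.0, 29.6]
ee_rot: [-0.065, 0.658, 0.748, 0.057]
ft_force: [-0.9, -0.5, 0.8]
finger_gap: 39.9
```

Emit:
play_rows:
  motion:
    - {"delta_pos":[0,0,0],"rotation":[0,0,0]}
    - {"delta_pos":[0,0,0],"rotation":[0,0,0]}
    - {"delta_pos":[0,0,0],"rotation":[0,0,0]}
  force: 45

```text
t: 4.9
position: [565.4, 103.0, 29.6]
ee_rot: [-0.065, 0.658, 0.748, 0.057]
ft_force: [-1.3, -1.7, 1.9]
finger_gap: 39.0
```

```bash
python3 - <<'E'
from plan import *
p,r,s=cur();a=np.radians(97.2);d=-np.array([np.cos(a),np.sin(a),0])
print(r.as_matrix().round(3).tolist(), r.inv().apply(d).round(3), s['ft_force'],s['ft_torque'])
q=p+118*d;print(q);plan(q,r,vmax=10)
E
```

```text
[[-0.126, 0.992, -0.021], [0.977, 0.128, 0.171], [0.172, 0.001, -0.985]] [-0.985 -0.003 -0.172] [-1.31424395 -1.70360377  1.88379135] [-0.19221862  0.190294    0.13751096]
[580.22425813 -14.04455953  29.62500376]
t 4.9 p [565.4 103.   29.6] d [  14.8 -117.1    0. ] rv [0. 0. 0.] n 12 F [-1.3 -1.7  1.9] gap 39.0
([-0.39, -0.0, -0.07], [0.0, 0.0, 0.0])
([-0.39, -0.0, -0.07], [0.0, 0.0, 0.0])
([-0.39, -0.0, -0.07], [0.0, 0.0, 0.0])
([-0.39, -0.0, -0.07], [0.0, 0.0, 0.0])
([-0.39, -0.0, -0.07], [0.0, 0.0, 0.0])
([-0.39, -0.0, -0.07], [0.0, 0.0, 0.0])
([-0.39, -0.0, -0.07], [0.0, 0.0, 0.0])
([-0.39, -0.0, -0.07], [0.0, 0.0, 0.0])
([-0.39, -0.0, -0.07], [0.0, 0.0, 0.0])
([-0.39, -0.0, -0.07], [0.0, 0.0, 0.0])
([-0.39, -0.0, -0.07], [0.0, 0.0, 0.0])
([-0.39, -0.0, -0.07], [0.0, 0.0, 0.0])
```

Emit:
play_rows:
  motion:
    - {"delta_pos":[-0.1,0,-0.018],"rotation":[0,0,0]}
    - {"delta_pos":[-0.2,0,-0.035],"rotation":[0,0,0]}
    - {"delta_pos":[-0.3,0,-0.053],"rotation":[0,0,0]}
    - {"delta_pos":[-0.3,0,-0.053],"rotation":[0,0,0]}
    - {"delta_pos":[-0.3,0,-0.053],"rotation":[0,0,0]}
    - {"delta_pos":[-0.3,0,-0.053],"rotation":[0,0,0]}
    - {"delta_pos":[-0.3,0,-0.053],"rotation":[0,0,0]}

```text
t: 5.6
position: [571.3, 57.5, 29.6]
ee_rot: [-0.065, 0.658, 0.748, 0.058]
ft_force: [-0.5, 4.6, 1.3]
finger_gap: 39.5
```

```bash
python3 - <<'E'
from plan import *
p,r,s=cur();print(p,s['ft_force'],s['finger_gap'])
snap('scene','s3.png')
cv2.imwrite('pics/c3.png',cv2.resize(cv2.imread('pics/s3.png')[150:300,270:490],None,fx=3.5,fy=3.5,interpolation=cv2.INTER_CUBIC))
E
```

```text
[571.25422328  57.46841522  29.6173109 ] [-0.52966554  4.63491928  1.27681947] 39.46803659644955
```

View pics/c3.png

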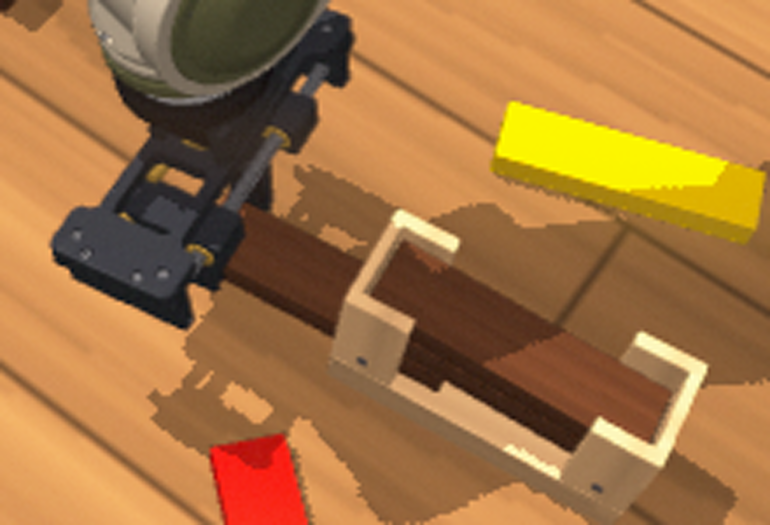

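The blank follows the gripper with about 4.6 N of drag. I'll pull the remaining 75 mm.

Emit:
play_rows:
  motion:
    - {"delta_pos":[-0.3,0,-0.053],"rotation":[0,0,0]}
    - {"delta_pos":[-0.3,0,-0.053],"rotation":[0,0,0]}
    - {"delta_pos":[-0.3,0,-0.053],"rotation":[0,0,0]}
    - {"delta_pos":[-0.3,0,-0.053],"rotation":[0,0,0]}
    - {"delta_pos":[-0.3,0,-0.053],"rotation":[0,0,0]}
    - {"delta_pos":[-0.3,0,-0.053],"rotation":[0,0,0]}
    - {"delta_pos":[-0.3,0,-0.053],"rotation":[0,0,0]}
    - {"delta_pos":[-0.3,0,-0.053],"rotation":[0,0,0]}

```text
t: 6.45
position: [579.2, -3.5, 29.7]
ee_rot: [-0.064, 0.658, 0.748, 0.057]
ft_force: [0.6, 0.3, -2.1]
finger_gap: 39.5
```

Emit:
play_rows:
  motion:
    - {"delta_pos":[-0.3,0,-0.053],"rotation":[0,0,0]}
    - {"delta_pos":[-0.3,0,-0.053],"rotation":[0,0,0]}
    - {"delta_pos":[-0.3,0,-0.053],"rotation":[0,0,0]}
    - {"delta_pos":[0,0,0],"rotation":[0,0,0]}

```text
t: 6.85
position: [582.3, -26.4, 29.8]
ee_rot: [-0.064, 0.658, 0.748, 0.058]
ft_force: [-0.5, -0.3, -2.2]
finger_gap: 39.4
```

```bash
python3 - <<'E'
from plan import *
p,r,s=cur();print(p,s['ft_force'],s['ft_torque'],s['finger_gap'])
snap('scene','s4.png');snap('top','t4.png')
cv2.imwrite('pics/c4.png',cv2.resize(cv2.imread('pics/s4.png')[130:300,230:490],None,fx=3,fy=3,interpolation=cv2.INTER_CUBIC))
cv2.imwrite('pics/c4t.png',cv2.resize(cv2.imread('pics/t4.png')[90:260,140:400],None,fx=3,fy=3,interpolation=cv2.INTER_CUBIC))
E
```

```text
[582.29325466 -26.43510635  29.80188988] [-0.53697207 -0.25392021 -2.17168573] [-0.30209461  0.01144638 -0.01910442] 39.4083370289529
```

View pics/c4.png

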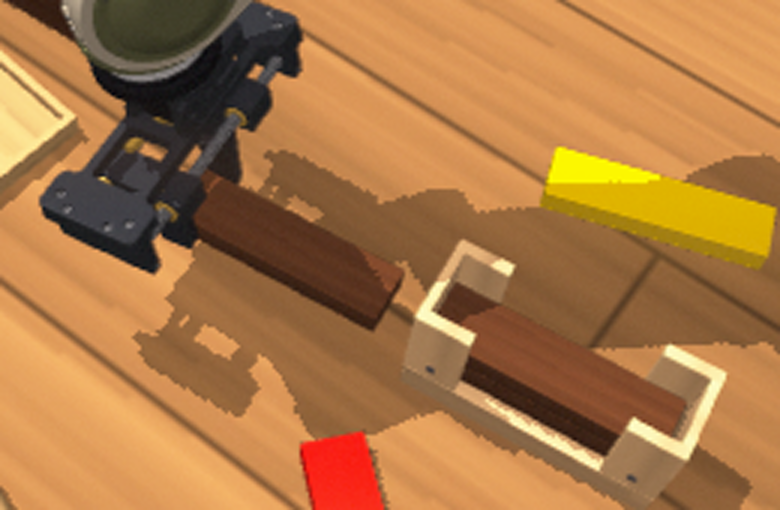

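View pics/c4t.png

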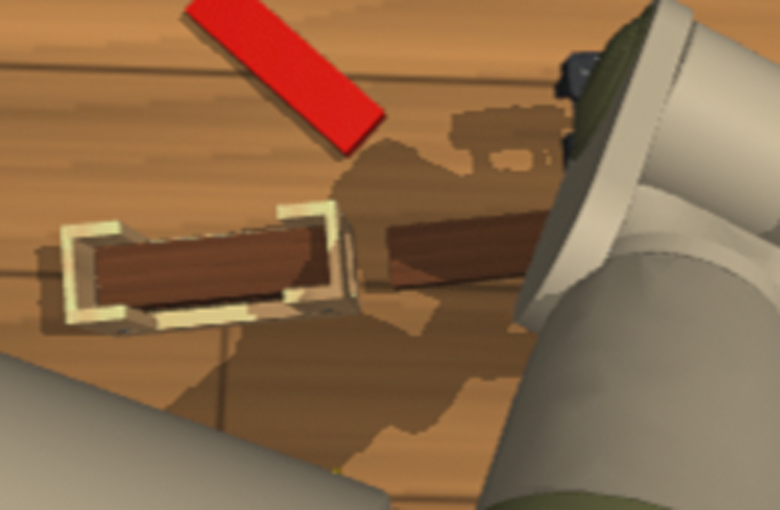

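```bash
python3 - <<'E'
from plan import *
S=dict(np.load('pics/s4.npz'));T=dict(np.load('pics/t4.npz'))
c=lambda u,v,x,y:((u+.5)/3-.5+x,(v+.5)/3-.5+y)
for z in (45,40,35): 
    print(z,[unproj(S,*c(*p,230,130),z).round(1)[:2].tolist() for p in((404,268),(376,310))],[unproj(T,*c(*p,140,90),z).round(1)[:2].tolist() for p in((388,228),(393,290))])
print(proj(S,[[585,111.5,45],[545.4,106.5,45]]),c(376,310,230,130),c(404,268,230,130))
E
```

```text
45 [[544.8, 105.1], [579.4, 108.2]] [[583.5, 110.2], [542.9, 105.4]]
40 [[542.3, 104.0], [577.2, 107.1]] [[584.4, 110.8], [543.5, 105.9]]
35 [[539.9, 102.9], [575.0, 106.1]] [[585.2, 111.3], [544.1, 106.4]]
[[354.69541606 236.1529401 ]
 [364.76209564 219.6547516 ]] (355.0, 233.0) (364.33333333333337, 219.0)
```

The blank is clear and level, and the upper two blanks have dropped inside the magazine. Next I lift and carry it to the tray.

```bash
python3 - <<'E'
from plan import *
plan([619.9,-321,75],Rt(83.9),vmax=17)
E
```

```text
t 6.95 p [582.  -25.4  29.8] d [  37.9 -295.6   45.2] rv [-2.3  0.1 13.2] n 18 F [-1.   0.1 -2.2] gap 39.4
([-0.63, -0.0, -0.21], [-0.02, 0.0, 0.09])
([-0.63, 0.01, -0.21], [-0.02, 0.0, 0.09])
([-0.63, 0.02, -0.21], [-0.02, 0.0, 0.09])
([-0.63, 0.03, -0.21], [-0.02, 0.0, 0.09])
([-0.63, 0.03, -0.21], [-0.02, 0.0, 0.09])
([-0.63, 0.04, -0.21], [-0.02, 0.0, 0.09])
([-0.63, 0.05, -0.21], [-0.02, 0.0, 0.09])
([-0.63, 0.06, -0.21], [-0.02, 0.0, 0.09])
([-0.63, 0.07, -0.21], [-0.02, 0.0, 0.09])
([-0.63, 0.08, -0.21], [-0.02, 0.0, 0.09])
([-0.63, 0.09, -0.21], [-0.02, 0.0, 0.09])
([-0.63, 0.09, -0.21], [-0.02, 0.0, 0.09])
([-0.63, 0.1, -0.21], [-0.02, 0.0, 0.09])
([-0.63, 0.11, -0.21], [-0.02, 0.0, 0.09])
([-0.62, 0.12, -0.21], [-0.02, 0.0, 0.09])
([-0.62, 0.13, -0.21], [-0.02, 0.0, 0.09])
([-0.62, 0.14, -0.21], [-0.02, 0.0, 0.09])
([-0.62, 0.15, -0.21], [-0.02, 0.0, 0.09])
```

Emit:
play_rows:
  motion:
    - {"delta_pos":[-0.2,0,-0.2],"rotation":[0,0,0]}
    - {"delta_pos":[-0.43,0,-0.25],"rotation":[0,0,0]}
    - {"delta_pos":[-0.63,0,-0.21],"rotation":[-0.02,0,0.1]}
    - {"delta_pos":[-0.63,0.01,-0.21],"rotation":[-0.02,0,0.1]}
    - {"delta_pos":[-0.63,0.02,-0.21],"rotation":[-0.02,0,0.1]}
    - {"delta_pos":[-0.63,0.03,-0.21],"rotation":[-0.02,0,0.1]}
    - {"delta_pos":[-0.63,0.04,-0.21],"rotation":[-0.02,0,0.1]}
    - {"delta_pos":[-0.63,0.05,-0.21],"rotation":[-0.02,0,0.1]}

```text
t: 7.75
position: [597.2, -142.0, 53.1]
ee_rot: [-0.061, 0.69, 0.719, 0.061]
ft_force: [0.9, -0.4, -1.2]
finger_gap: 39.7
```

```bash
python3 - <<'E'
from plan import *
plan([619.9,-321,75],Rt(83.9),vmax=17)
E
```

```text
t 7.75 p [ 597.2 -142.    53.1] d [  22.7 -179.    21.9] rv [-1.3  0.1  8.4] n 11 F [ 0.9 -0.4 -1.2] gap 39.7
([-0.63, 0.06, -0.19], [-0.01, 0.0, 0.1])
([-0.63, 0.06, -0.19], [-0.01, 0.0, 0.1])
([-0.63, 0.07, -0.19], [-0.01, 0.0, 0.1])
([-0.63, 0.08, -0.19], [-0.01, 0.0, 0.1])
([-0.63, 0.09, -0.19], [-0.01, 0.0, 0.1])
([-0.62, 0.1, -0.19], [-0.01, 0.0, 0.1])
([-0.62, 0.11, -0.19], [-0.01, 0.0, 0.1])
([-0.62, 0.12, -0.19], [-0.01, 0.0, 0.1])
([-0.62, 0.13, -0.19], [-0.01, 0.0, 0.1])
([-0.62, 0.13, -0.19], [-0.01, 0.0, 0.1])
([-0.62, 0.14, -0.19], [-0.01, 0.0, 0.1])
```

Emit:
play_rows:
  motion:
    - {"delta_pos":[-0.63,0.06,-0.19],"rotation":[-0.01,0,0.1]}
    - {"delta_pos":[-0.63,0.06,-0.19],"rotation":[-0.01,0,0.1]}
    - {"delta_pos":[-0.63,0.07,-0.19],"rotation":[-0.01,0,0.1]}
    - {"delta_pos":[-0.63,0.08,-0.19],"rotation":[-0.01,0,0.1]}
    - {"delta_pos":[-0.63,0.09,-0.19],"rotation":[-0.01,0,0.1]}
    - {"delta_pos":[-0.62,0.1,-0.19],"rotation":[-0.01,0,0.1]}
    - {"delta_pos":[-0.62,0.11,-0.19],"rotation":[-0.01,0,0.1]}
    - {"delta_pos":[-0.62,0.12,-0.19],"rotation":[-0.01,0,0.1]}

```text
t: 8.55
position: [613.6, -271.9, 68.8]
ee_rot: [-0.061, 0.729, 0.679, 0.062]
ft_force: [-1.0, 0.6, -1.3]
finger_gap: 39.7
```

Emit:
play_rows:
  motion:
    - {"delta_pos":[-0.62,0.13,-0.19],"rotation":[-0.01,0,0.1]}
    - {"delta_pos":[-0.62,0.13,-0.19],"rotation":[-0.01,0,0.1]}
    - {"delta_pos":[-0.5,0.14,-0.19],"rotation":[-0.01,0,0.1]}
    - {"delta_pos":[0,0,0],"rotation":[0,0,0]}
    - {"delta_pos":[0,0,0],"rotation":[0,0,0]}

```text
t: 9.05
position: [619.6, -316.5, 74.9]
ee_rot: [-0.061, 0.743, 0.664, 0.062]
ft_force: [-0.4, 0.3, -1.7]
finger_gap: 39.6
```

```bash
python3 - <<'E'
from plan import *
plan([619.9,-321,14],Rt(83.9),vmax=12)
snap('scene','s5.png');snap('top','t5.png')
a=cv2.resize(cv2.imread('pics/s5.png')[60:230,80:340],None,fx=2.9,fy=2.9)
cv2.imwrite('pics/c5.png',a)
E
```

```text
t 9.05 p [ 619.6 -316.5   74.9] d [  0.3  -4.5 -60.9] rv [-0.4  0.1 -0.4] n 6 F [-0.4  0.3 -1.7] gap 39.6
([-0.1, 0.01, 0.4], [-0.01, 0.0, -0.01])
([-0.1, 0.01, 0.4], [-0.01, 0.0, -0.01])
([-0.1, 0.01, 0.4], [-0.01, 0.0, -0.01])
([-0.1, 0.01, 0.4], [-0.01, 0.0, -0.01])
([-0.1, 0.01, 0.4], [-0.01, 0.0, -0.01])
([-0.1, 0.01, 0.39], [-0.01, 0.0, -0.01])
```

View pics/c5.png

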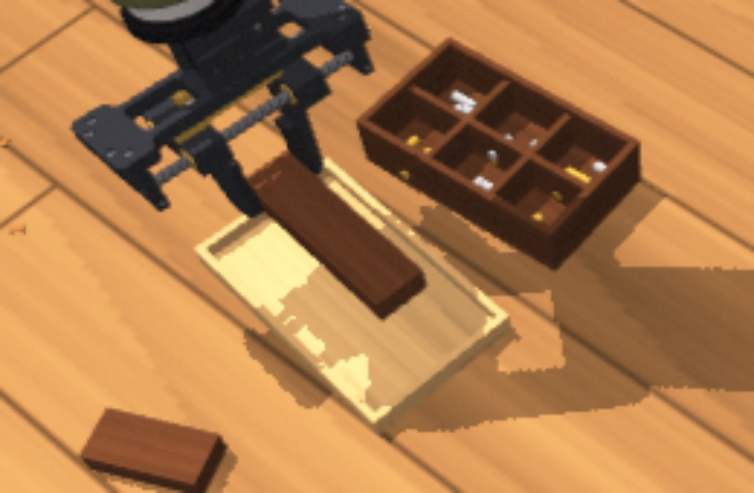

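View pics/t5.png

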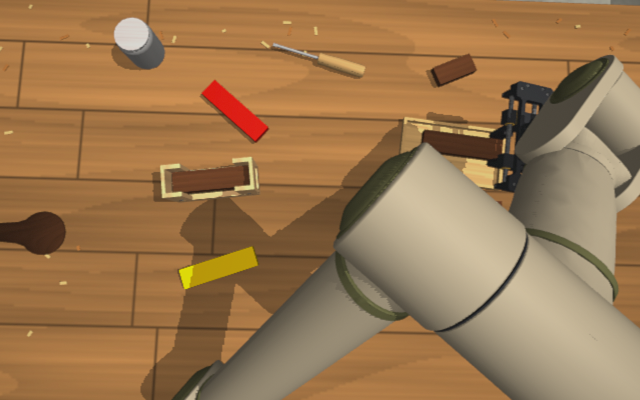

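The blank is held level above the tray, parallel to it and over its floor. I'll lower it.

Emit:
play_rows:
  motion:
    - {"delta_pos":[-0.1,0.01,0.4],"rotation":[-0.01,0,-0.01]}
    - {"delta_pos":[-0.1,0.01,0.4],"rotation":[-0.01,0,-0.01]}
    - {"delta_pos":[-0.1,0.01,0.4],"rotation":[-0.01,0,-0.01]}
    - {"delta_pos":[-0.1,0.01,0.4],"rotation":[-0.01,0,-0.01]}
    - {"delta_pos":[-0.1,0.01,0.4],"rotation":[-0.01,0,-0.01]}
    - {"delta_pos":[-0.1,0.01,0.35],"rotation":[-0.01,0,-0.01]}
    - {"delta_pos":[0,0,0],"rotation":[0,0,0]}

```text
t: 9.85
position: [620.0, -321.1, 13.0]
ee_rot: [-0.059, 0.74, 0.667, 0.064]
ft_force: [0.1, 0.0, -0.6]
finger_gap: 39.9
```

```bash
python3 - <<'E'
from plan import *
plan([619.9,-321,10.6],Rt(83.9),n=3)
snap('scene','s6.png')
cv2.imwrite('pics/c6.png',cv2.resize(cv2.imread('pics/s6.png')[90:220,110:290],None,fx=4,fy=4,interpolation=cv2.INTER_CUBIC))
E
```

```text
t 9.85 p [ 620.  -321.1   13. ] d [-0.1  0.1 -2.4] rv [-0.1  0.   0.1] n 3 F [ 0.1  0.  -0.6] gap 39.9
([-0.0, -0.0, 0.03], [-0.0, 0.0, 0.0])
([-0.0, -0.0, 0.03], [-0.0, 0.0, 0.0])
([-0.0, -0.0, 0.03], [-0.0, 0.0, 0.0])
```

View pics/c6.png

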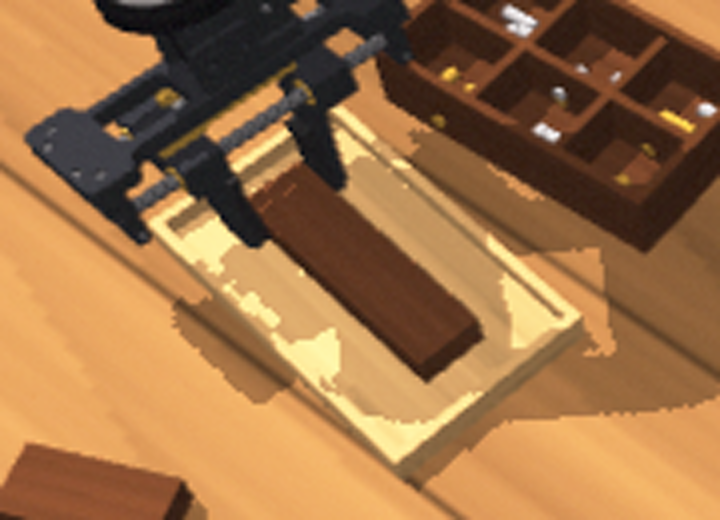

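It's inside the tray, about 2 mm above the floor. I'll ease it down and watch the force.

Emit:
play_rows:
  motion:
    - {"delta_pos":[0,0,0.03],"rotation":[0,0,0]}
    - {"delta_pos":[0,0,0.03],"rotation":[0,0,0]}
    - {"delta_pos":[0,0,0],"rotation":[0,0,0]}

```text
t: 10.2
position: [620.7, -321.1, 13.6]
ee_rot: [-0.057, 0.74, 0.667, 0.065]
ft_force: [-0.7, 0.4, -1.8]
finger_gap: 39.5
```

Emit:
play_rows:
  motion:
    - {"delta_pos":[0,0,0.025],"rotation":[0,0,0]}
    - {"delta_pos":[0,0,0],"rotation":[0,0,0]}
    - {"delta_pos":[0,0,0],"rotation":[0,0,0]}

```text
t: 10.5
position: [620.6, -321.0, 12.7]
ee_rot: [-0.057, 0.74, 0.667, 0.065]
ft_force: [0.0, -0.1, -2.6]
finger_gap: 39.8
```

Emit:
play_rows:
  motion:
    - {"delta_pos":[0,0,0.025],"rotation":[0,0,0]}
    - {"delta_pos":[0,0,0],"rotation":[0,0,0]}

```text
t: 10.7
position: [620.6, -320.8, 12.0]
ee_rot: [-0.057, 0.74, 0.667, 0.065]
ft_force: [-0.4, 0.4, -1.6]
finger_gap: 39.8
```

Emit:
play_rows:
  motion:
    - {"delta_pos":[0,0,0.025],"rotation":[0,0,0]}
    - {"delta_pos":[0,0,0],"rotation":[0,0,0]}

```text
t: 10.9
position: [620.6, -320.7, 11.4]
ee_rot: [-0.057, 0.74, 0.667, 0.065]
ft_force: [0.1, 0.4, -1.1]
finger_gap: 39.6
```

```bash
python3 - <<'E'
from plan import *
p,r,s=cur();print(p,s['ft_force'],s['ft_torque'])
E
```

```text
[ 620.57368946 -320.70199501   11.353261  ] [ 0.11934798  0.39487988 -1.12454326] [-0.33499258  0.06309017 -0.01143878]
```

Emit:
play_rows:
  motion:
    - {"delta_pos":[0,0,0.025],"rotation":[0,0,0]}
    - {"delta_pos":[0,0,0],"rotation":[0,0,0]}

```text
t: 11.1
position: [620.7, -320.6, 10.8]
ee_rot: [-0.057, 0.74, 0.667, 0.065]
ft_force: [0.3, -0.3, -1.8]
finger_gap: 39.7
```

Emit:
play_rows:
  motion:
    - {"delta_pos":[0,0,0.025],"rotation":[0,0,0]}
    - {"delta_pos":[0,0,0],"rotation":[0,0,0]}

```text
t: 11.3
position: [620.7, -320.6, 10.7]
ee_rot: [-0.057, 0.74, 0.667, 0.065]
ft_force: [-1.7, -0.6, 3.4]
finger_gap: 39.6
```

```bash
python3 - <<'E'
from plan import *
p,r,s=cur();print(p,s['ft_force'],s['ft_torque'])
E
```

```text
[ 620.68605873 -320.62697668   10.67164707] [-1.69070164 -0.55598298  3.42907802] [-0.09261142  0.3121908   0.05303076]
```

Contact: Fz changed from about −1.8 to +3.4 N. I'll relax the grip, then open partway so the fingers stay clear of the tray walls.

Emit:
play_rows:
  motion:
    - {"delta_pos":[0,0,0],"rotation":[0,0,0]}
    - {"delta_pos":[0,0,0],"rotation":[0,0,0]}
  force: 5

```text
t: 11.5
position: [620.7, -320.6, 10.7]
ee_rot: [-0.057, 0.74, 0.667, 0.065]
ft_force: [-1.6, -0.6, 4.9]
finger_gap: 39.9
```

Emit:
play_rows:
  motion:
    - {"delta_pos":[0,0,0],"rotation":[0,0,0]}
    - {"delta_pos":[0,0,0],"rotation":[0,0,0]}
    - {"delta_pos":[0,0,0],"rotation":[0,0,0]}
    - {"delta_pos":[0,0,0],"rotation":[0,0,0]}
  gripper: 0.2

```text
t: 11.9
position: [620.6, -320.5, 10.0]
ee_rot: [-0.057, 0.74, 0.667, 0.065]
ft_force: [0.6, 1.1, -0.0]
finger_gap: 53.2
```

```bash
python3 - <<'E'
from plan import *
p,r,s=cur();plan(p+[0,0,100],r,vmax=16)
snap('scene','s7.png')
cv2.imwrite('pics/c7.png',cv2.resize(cv2.imread('pics/s7.png')[90:220,110:290],None,fx=4,fy=4,interpolation=cv2.INTER_CUBIC))
E
```

```text
t 11.9 p [ 620.6 -320.5   10. ] d [  0.   0. 100.] rv [0. 0. 0.] n 7 F [ 0.6  1.1 -0. ] gap 53.2
([0.1, 0.0, -0.56], [0.0, 0.0, 0.0])
([0.1, 0.0, -0.56], [0.0, 0.0, 0.0])
([0.1, 0.0, -0.56], [0.0, 0.0, 0.0])
([0.1, 0.0, -0.56], [0.0, 0.0, 0.0])
([0.1, 0.0, -0.56], [0.0, 0.0, 0.0])
([0.1, 0.0, -0.56], [0.0, 0.0, 0.0])
([0.1, 0.0, -0.56], [0.0, 0.0, 0.0])
```

View pics/c7.png

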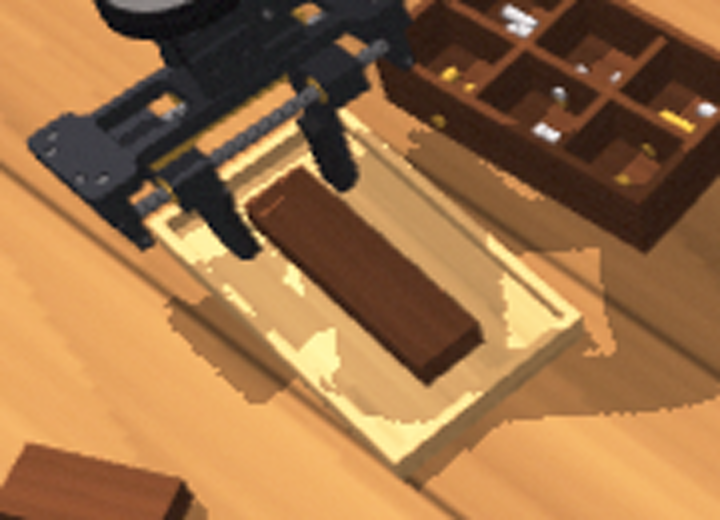

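The blank is free between the fingers. I'll retract straight up.

Emit:
play_rows:
  motion:
    - {"delta_pos":[0.05,0,-0.28],"rotation":[0,0,0]}
    - {"delta_pos":[0.1,0,-0.56],"rotation":[0,0,0]}
    - {"delta_pos":[0.1,0,-0.56],"rotation":[0,0,0]}
    - {"delta_pos":[0.1,0,-0.56],"rotation":[0,0,0]}
    - {"delta_pos":[0.1,0,-0.56],"rotation":[0,0,0]}
    - {"delta_pos":[0.1,0,-0.56],"rotation":[0,0,0]}
    - {"delta_pos":[0.1,0,-0.56],"rotation":[0,0,0]}
    - {"delta_pos":[0.1,0,-0.56],"rotation":[0,0,0]}

```text
t: 12.75
position: [620.5, -320.1, 118.2]
ee_rot: [-0.057, 0.74, 0.667, 0.065]
ft_force: [0.4, 1.2, 0.1]
finger_gap: 53.0
```

Emit:
play_rows:
  motion:
    - {"delta_pos":[0.1,0,-0.7],"rotation":[0,0,0]}
    - {"delta_pos":[0.1,0,-0.7],"rotation":[0,0,0]}
    - {"delta_pos":[0.1,0,-0.7],"rotation":[0,0,0]}
    - {"delta_pos":[0.1,0,-0.7],"rotation":[0,0,0]}
    - {"delta_pos":[0,0,0],"rotation":[0,0,0]}
    - {"delta_pos":[0,0,0],"rotation":[0,0,0]}

```text
t: 13.35
position: [620.1, -322.2, 187.4]
ee_rot: [-0.057, 0.74, 0.667, 0.065]
ft_force: [0.2, 1.1, -0.3]
finger_gap: 52.8
```

```bash
python3 - <<'E'
from plan import *
p,r,s=cur();print(s['t'],p,s['ft_force'])
snap('scene','s8.png');snap('top','t8.png')
k=lambda f,y,x:cv2.resize(cv2.imread(f)[y:y+120,x:x+170],(510,360),interpolation=cv2.INTER_CUBIC)
cv2.imwrite('pics/c8.png',np.vstack([k('pics/s8.png',100,120)[:300],k('pics/s8.png',190,330)[:300]]))
E
```

```text
13.35 [ 620.05868944 -322.20808086  187.38042338] [ 0.21055837  1.07035587 -0.32351882]
```

View pics/c8.png

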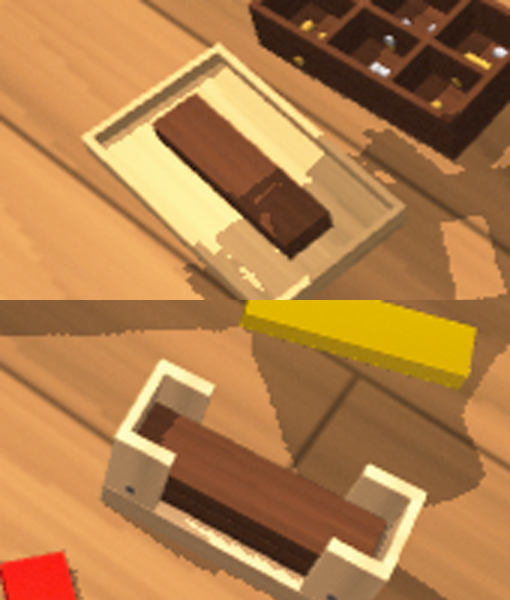

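View pics/t8.png

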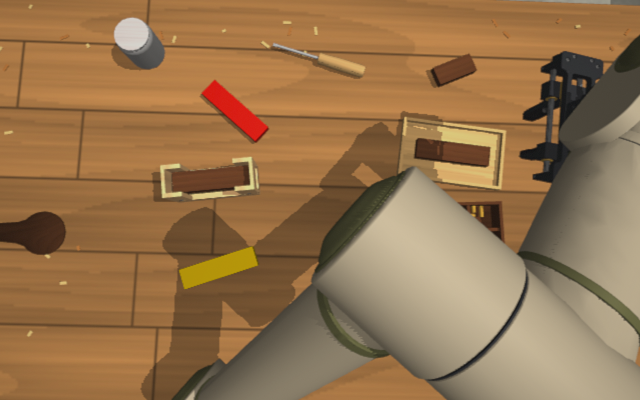

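The blank lies flat in the tray at (453,152) in the top view, clear of the walls, and the red and yellow pieces haven't moved. One last check: an overlay to see whether the stack top is at 65 mm and the laid blank's top is at 26 mm.

```bash
python3 - <<'E'
from h import *
S=dict(np.load('pics/s8.npz'));T=dict(np.load('pics/t8.npz'))
def rect(cx,cy,yaw,z):
    a=np.radians(yaw);R=np.array([[np.cos(a),-np.sin(a)],[np.sin(a),np.cos(a)]])
    return np.c_[np.array([[75,20],[75,-20],[-75,-20],[-75,20]])@R.T+[cx,cy],[z]*4]
out=[]
for f,D,boxes in(('pics/s8.png',S,[(120,100),(330,190)]),('pics/t8.png',T,[(370,100),(130,130)])):
    im=cv2.resize(cv2.imread(f),None,fx=4,fy=4,interpolation=cv2.INTER_CUBIC)
    for r in(rect(626.4,-259.9,83.9,26),rect(550.6,217.4,97.2,65)):
        cv2.polylines(im,[((proj(D,r)+.5)*4).astype(int)],True,(0,255,0),1)
    for x,y in boxes: out.append(cv2.resize(im[y*4:y*4+400,x*4:x*4+600],(390,260)))
cv2.imwrite('pics/c9.png',np.vstack([np.hstack(out[:2]),np.hstack(out[2:])]))
E
```

```text
(no output)
```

View pics/c9.png

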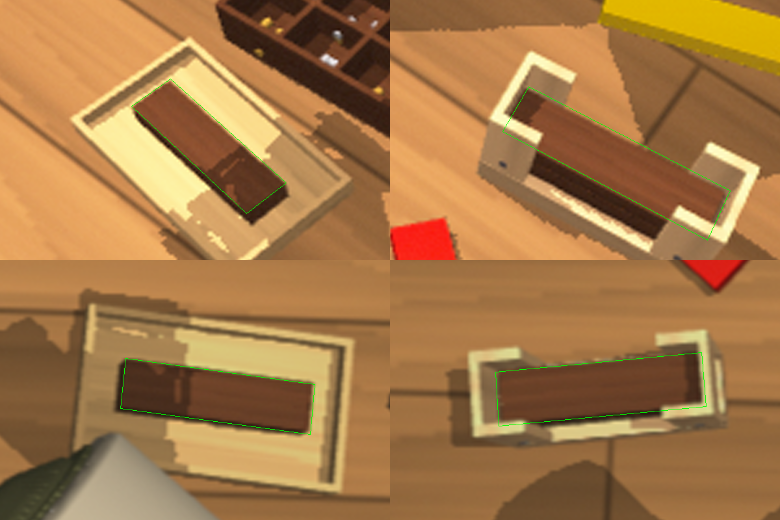

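The overlays match in both views, so the stack top is at 65 mm and the laid blank's top is at 26 mm. I'm handing in the job.

```bash
python3 -c "
from station import ticket
print(ticket.close_job())"
```

```text
the job is handed in; nothing more can be done
None
```

The bottom blank is out of the magazine and lying flat in the pale tray, and I handed the job in at about 13.5 s of the 38 s allowed.

- **Pull:** I gripped the protruding end with the tool leaning 10° so the gripper cleared the rack. I then drew the blank level about 130 mm along its own -x, with about 4.6 N of drag measured mid-pull.
- **Placing:** I lowered it in steps of about 0.6 mm until the wrist force showed floor contact (Fz went from about −1.8 N to +3.4 N). I then eased the grip, opened the gripper to 53 mm and backed straight up.
- **Last checks:** Outlines drawn over both camera views at the expected heights fit to within about 2 mm. The laid blank's top is at 26 mm and it lies near the tray centre, clear of the walls. The two remaining blanks are inside the magazine with their top at 65 mm, so they came down 20 mm. The red and yellow pieces did not move in the images, and the arm ended well clear of everything.
- **Disagreement:** the measured tool height drifted by up to about 1.5 mm while the arm held still, so I used force, not height, to judge touchdown. No check failed.

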